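# Clamp a punch pin in the setting cradle

## Robot

A 6-joint arm with a two-finger parallel gripper is mounted at the origin on the work surface. World frame = base frame: x ahead of the robot, y to its left, z up, the work surface at z = 0. Lengths are in m, angles in rad, forces in N, time in s.
With the tool pointing down it reaches from about 0.375 to 0.9 m from the base axis. Payload 3.1 kg.
Tool frame: the origin (TCP) lies midway between the tips of the shut fingers; the grasp point (between the pads) lies 19 mm behind it (manip.grasp_offset is the distance from the TCP to the grasp point, in m); z points along the fingers, y is the line along which they close (so a half turn about z gives the same grasp; the last joint's range is limited). The gripper opens to 85 mm and grips with 20 to 120 N. Pads are 22 mm wide; open, the fingers measure 114 mm over their backs; the gripper's body (76 mm by 85 mm) begins 54 mm behind the grasp point. The pads swing forward as they close: fully open they stand 13 mm farther back than shut.
Start: joints at [-1.44, 0.527, 1.433, -0, 1.181, -0.178], TCP at [0.19, -0.595, 0.231] pointing down, gripper open.
Joint ranges: [-3.08, 3.08], [-0.75, 2.2], [0.22, 2.44], [-1.43, 4.57], [0, 2.65], [-2.85, 2.85]. Speed limits (rad/s): [2.79, 2.79, 3.14, 3.14, 3.14, 3.14].

## Interface

Orientations are given as a unit quaternion [x, y, z, w].
In Python, from station import sensors, cams, order, manip gives the robot as it stands.
- The arm moves only by the tool move_arm, never from a script. Its argument "targets" is a list of rows, each an object of numbers: "dx", "dy", "dz": the shift along the world's x, y, z normalised to -1 to 1, where 1 is 25 mm; "rx", "ry", "rz": the turn, a rotation vector about the world's x, y, z normalised to -1 to 1, where 1 is 30 degrees. A call has exactly 10 rows; each row shifts and turns the commanded pose from where the row before left it; what a row does not reach is not made up. A row lasts 1/8 s, in which the tool goes at most 62.5 mm and 10.7 degrees, less where a joint would pass 70% of its speed; a pose out of reach is approached as far as the arm can. A call with a number of a shift or a turn outside -1 to 1 is refused whole. A call with a gripper value outside its range is refused whole. "claw" is the opening in per cent of the stroke, from 0 (shut) to 100 (fully open), set as the call begins (left out, the last holds). The fingers move at their own pace and stop on an object; "newtons" is the grip in N (left out, the last holds). Time passes only in rows, so rows that do not move let the fingers close, or fill a call up. It gives the time, the measured TCP pose, the force, the opening and the grip force at its end, in the units of the state.
- sensors.sense(): the state, without advancing time (a new reading comes with each control period).
- cams.snapshot(name): name is "scene" or "top"; returns the picture (400x640x3 uint8, red, green, blue); there is no depth.
- cams.camera_model(name): a dict with "fx", "fy", "cx", "cy" (pixels), "extrinsics" (4x4, takes a point from world to camera coordinates). Camera axes: x right, y down, z forward; pixel columns grow to the right and rows downward; lengths in m; the calibration is good to about 2 mm. A picture is of the moment at which its call begins. camera_model takes no time and is no camera call.
- order.sign_off(): hands the job in; it is judged then, once.
The state is a dict: "t": time; "q": joint angles; "qd": joint speeds; "tau": joint torques, N m; "tcp_pos": TCP position; "tool_rot": TCP orientation; "force": force on the tool from outside, world axes, zero at the start; "ft_torque": the same for the moment, N m; "finger_gap": opening from 0.0 (shut) to 1.0 (fully open); "gripper_force": force on a finger pad.
Only numpy, scipy, OpenCV 4.12 (cv2) and the standard library are available. Lean on these libraries where they do the work, as an engineer would, in place of code of your own. Each camera call takes 0.05 s, during which the arm holds its last target. There are 200 camera calls.

## Task

Take the thick punch pin out of the rack and lay it gently in the two V-blocks of the setting cradle, its plain cutting end towards the back stop, and let go of it. Then slide the tailstock up by its lug until its sprung nose holds the pin firmly against the back stop, bearing on both flanks of the V; feel for it and do not force it, because the cutting edge chips. Leave the other things where they are.

Things in the scene. Friction and masses are not known exactly. Their poses are not given: they have to be found in the camera images.
- pin: The thick one of two steel punch pins in the rack: 150 mm long, shank 20 mm in diameter, darker head 24 mm in diameter and 12 mm long at the rear end; about 0.3 kg. Origin on the axis, 75 mm from either end; x points from the head to the plain cutting end (y, z roll freely). It starts level, axis 38 mm above the table, head nearer the robot; about 80 mm at its middle is free to grip from above.
- pin_tip (a point): Centre of the plain cutting end of the thick pin, 75 mm along x from the pin's origin. Pressing it on the stop with over 15 N chips it; 3 N left on it or more holds it firmly, about 6 N is right.
- cradle: Setting cradle, screwed down: grey plate 256 x 96 x 10 mm (x -152 to 104) with tailstock, rear V-block, front V-block and back stop on its centre line. Origin on its underside midway between the V-blocks; x runs along the groove to the back stop, z up. V-blocks 16 mm thick, 52 wide, 48 high, centred at x = -46 and 46 mm; 76 mm free between them for fingers. The pin's head goes behind the rear one.
- groove (a point): Where the thick pin's origin comes to lie when it is laid in the V-blocks just short of the back stop and clear of the tailstock: cradle x = -19, y = 0, 44 mm above the table. The tip is then at x = 56 mm. Axes as the cradle's.
- left_flanks: The flanks of both 90-degree V-grooves on the cradle's +y side (vertex 30 mm above the table, groove open upward). Fixed; same origin and axes as the cradle.
- right_flanks: The flanks of both V-grooves on the cradle's -y side. Fixed; same origin and axes as the cradle.
- stop_post: Back stop: a fixed dark post, 64 mm high, at cradle x = 88 to 102 mm, with a stop screw through it whose flat face (16 mm diameter, 44 mm above the table) looks at the pin. The screw is set anew every time: its face is anywhere from x = 62 to 80 mm, which this pose does not tell. It does not yield. Same origin and axes as the cradle.
- tailstock (a joint): How far the tailstock is slid along the cradle's +x, in m, 0 to 0.050; starts at 0 to 0.008. It always drags with about 7 N and stays where left. Its steel nose (14 mm diameter, on the pin's axis) has its face at cradle x = -112 mm plus this value; the nose gives up to 2 mm at 5 N per mm, then is solid. Sliding the pin along the groove takes another 2 to 4 N.
- tail_lug (a point): Grip point of the tailstock's lug, a black upright bar 14 mm square, from 56 to 90 mm above the table; this point is on its axis, 75 mm above the table, at cradle x = -134 mm plus the joint value. Pinch it across y and slide it along the cradle's x.
- rack: Low grey rack, fixed: base 112 x 150 mm, 8 mm thick, with two rows of V-rests at its x = -48 and +48 mm; the two pins lie along its x, at its y = -42 and +42 mm, which is where varies. Rests are up to 42 mm high. Origin on its underside, in the middle.
- thin_pin: The other pin in the rack: same length, shank 12 mm and head 16 mm in diameter. Origin on the axis at mid-length. To be left.
- stapler: Hand stapler 36 x 130 x 44 mm lying on the table. Origin under its middle. To be left.
- staple_box: Cardboard staple box 62 x 40 x 28 mm. Origin under its middle. To be left.
- mug: White mug, 80 mm across, 90 mm high. Origin under its middle. To be left.
- screwdriver: Screwdriver 190 mm long lying on the table. To be left.
- die: Stepped steel die, 32 mm across, 40 mm high. Origin under its middle. To be left.
- collar: Steel ring 40 mm across, 16 mm high. Origin under its middle. To be left.
Things that resemble listed ones, but are neither listed nor needed, are in the scene too. What is shaped like the thin_pin but red is not meant.

How it is judged:
By the outcome, as a careful person would: the job done as asked, in the order asked, and still so for the second after the job is handed in, with the robot touching nothing.
It also fails if it takes over 72 s, if anything falls off the work surface, if the arm or the gripper's body presses on something with over 40 N, if the wrist force passes 120 N, or if a joint passes its speed limit or range.

## Working session

There is one attempt and no reset: what is moved stays moved. The work goes in short steps, Python scripts to look and compute and a tool call to move; the robot and the scene stay as the last step left them, time stands still between calls to the robot, and variables do not carry over. Pictures are saved under pics/ and viewed, at most 10 in all, crops included, and the job is handed in when it is done.

Besides the shell and the picture viewer there is one more tool, called as name([rows], argument=value, ...), one row to a line, values as JSON. move_arm: Moves the arm, as the interface text tells. Scaled input: -1 to 1 covers 25 mm each way for a shift and 30 degrees each way for a turn. Its arguments: {"type":"object","properties":{"targets":{"type":"array"},"claw":{"type":"number"},"newtons":{"type":"number"}},"required":["targets"]}

```bash
mkdir -p pics; python3 - <<'E'
from station import sensors,cams,manip
import cv2,json
for n in("scene","top"):
    im=cams.snapshot(n); cv2.imwrite(f"pics/{n}0.png",im[:,:,::-1])
    m=cams.camera_model(n); print(n,m)
s=sensors.sense(); print(s, manip.grasp_offset)
E
```

```text
scene {'fx': 364.11918504063794, 'fy': 364.11918504063794, 'cx': 318.0264165881786, 'cy': 205.08110734501446, 'extrinsics': array([[ 0.6002245 ,  0.79979456,  0.0076951 , -0.29802629],
       [ 0.49801846, -0.36618665, -0.78605658, -0.20087695],
       [-0.62586594,  0.47564272, -0.61810665,  1.28986865],
       [ 0.        ,  0.        ,  0.        ,  1.        ]])}
top {'fx': 475.42672658427574, 'fy': 475.42672658427574, 'cx': 328.7692640640614, 'cy': 198.56520791377278, 'extrinsics': array([[-0.01968929, -0.99974925, -0.0106659 ,  0.01171599],
       [-0.99009667,  0.0209801 , -0.1388107 ,  0.50656097],
       [ 0.13899967,  0.00782719, -0.99026149,  1.25620809],
       [ 0.        ,  0.        ,  0.        ,  1.        ]])}
{'t': 0.1, 'q': array([-1.44053866e+00,  5.28394374e-01,  1.43376447e+00, -9.10877787e-07,
        1.18140966e+00, -1.78537512e-01]), 'qd': array([-0.00121671, -0.00177471, -0.00134895,  0.00102922,  0.00035892,
        0.00022943]), 'tau': array([-1.76535718e-04, -4.43304205e+01, -1.78586322e+01, -2.83852796e-04,
        3.88684741e-03,  4.89960584e-06]), 'tcp_pos': array([ 0.18986526, -0.59479005,  0.23042155]), 'tool_rot': array([ 9.88103843e-01,  1.53784979e-01,  2.34250361e-05, -9.87646177e-04]), 'force': array([ 0.65933889, -0.41928913, -0.11314779]), 'ft_torque': array([-0.01525287, -0.0097798 , -0.03915191]), 'gripper_force': 0.0, 'finger_gap': 0.999803666236252} 0.0187
```

View pics/scene0.png

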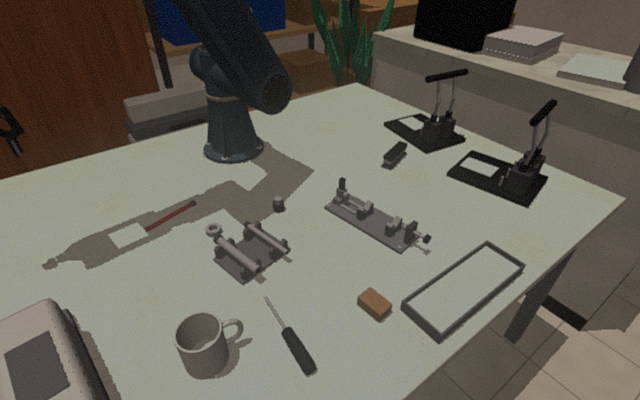

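View pics/top0.png

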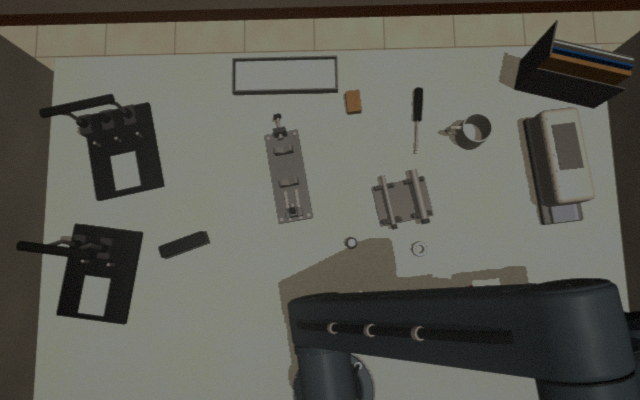

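The scene view shows the rack at about (250,248) and the cradle at about (378,215). In the top view they are at (403,200) and (288,175). There are three pin candidates. In the top view the rack holds one at (387,200) and a thicker one at (420,195). The red one in the scene view (170,215) is excluded. I'll confirm with an enlarged crop.

```bash
python3 - <<'E'
import cv2
a=cv2.imread("pics/top0.png")[105:235,255:445]; cv2.imwrite("pics/topc.png",cv2.convertScaleAbs(cv2.resize(a,None,fx=4.2,fy=4.2,interpolation=cv2.INTER_CUBIC),alpha=1.6))
a=cv2.imread("pics/scene0.png")[165:295,195:445]; cv2.imwrite("pics/scenec.png",cv2.convertScaleAbs(cv2.resize(a,None,fx=3.2,fy=3.2,interpolation=cv2.INTER_CUBIC),alpha=1.6))
E
```

```text
(no output)
```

View pics/topc.png

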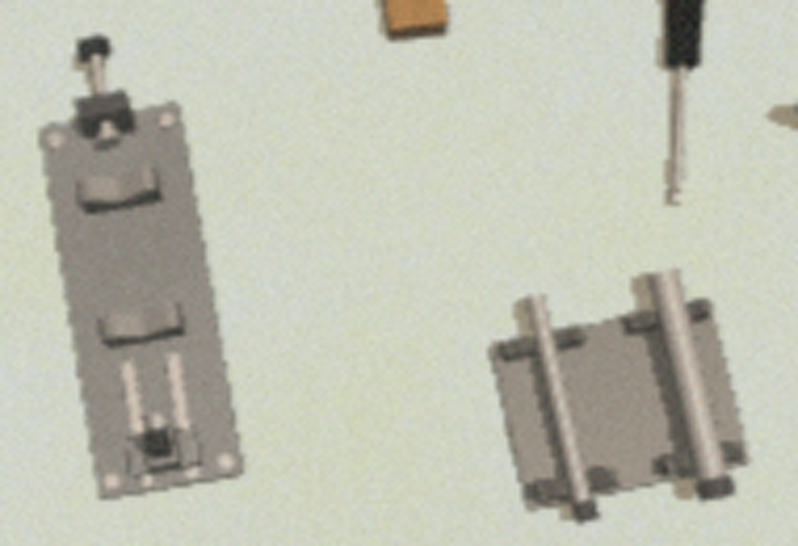

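View pics/scenec.png

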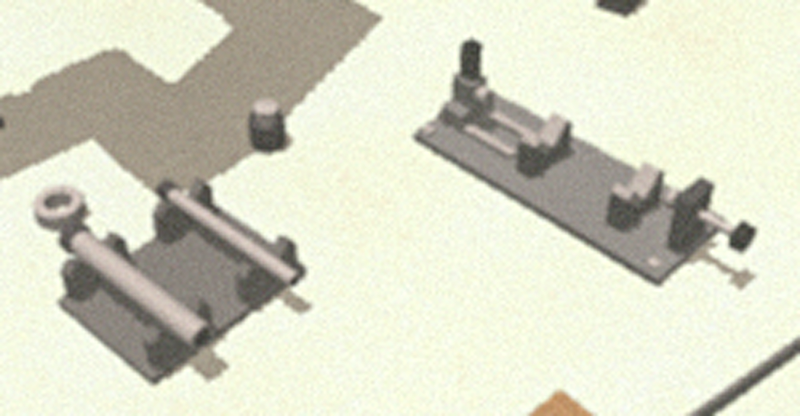

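The enlarged crops settle it. In the rack, the thick pin is the right one in the top view: crop (660,278) to (715,488), which is image (412,171) to (425,221), with the wider shank and head. The thin one is at image (382,177) to (394,226). The thick pin is meant, and its head is nearer the robot. Cradle in the top crop: the stop is at the top (105,110), and the tailstock lug is at the bottom (155,438).

```bash
cat > h.py <<'E'
import numpy as np,cv2
from scipy.ndimage import map_coordinates,gaussian_filter1d
from station import sensors,cams
M={n:cams.camera_model(n) for n in("scene","top")}
def ray(n,p):
    m=M[n];E=np.array(m["extrinsics"]);R=E[:3,:3];c=-R.T@E[:3,3]
    d=R.T@np.array([(p[0]-m["cx"])/m["fx"],(p[1]-m["cy"])/m["fy"],1]);return c,d/np.linalg.norm(d)
def onz(n,p,z):
    c,d=ray(n,p);return c+d*(z-c[2])/d[2]
def tri(pt,ps):
    (a,u),(b,v)=ray("top",pt),ray("scene",ps)
    s=np.linalg.lstsq(np.c_[u,-v],b-a,rcond=None)[0]
    A,B=a+s[0]*u,b+s[1]*v;return (A+B)/2,np.linalg.norm(A-B)
def proj(n,P):
    m=M[n];q=np.array(m["extrinsics"])@np.r_[P,1];return np.array([m["fx"]*q[0]/q[2]+m["cx"],m["fy"]*q[1]/q[2]+m["cy"]])
def edge(g,p0,p1,w=2.5,lo=.1,hi=.9):
    "strongest-gradient line near p0-p1"
    p0,p1=np.array(p0,float),np.array(p1,float);d=p1-p0;nn=np.array([-d[1],d[0]])/np.linalg.norm(d)
    o=np.arange(-w,w+.01,.1);P=[]
    for t in np.linspace(lo,hi,40):
        q=(p0+t*d)[:,None]+nn[:,None]*o
        pr=gaussian_filter1d(map_coordinates(g,q[::-1],order=1),4);G=np.abs(np.gradient(pr))
        P.append(p0+t*d+nn*o[G.argmax()])
    vx,vy,x,y=cv2.fitLine(np.float32(P),cv2.DIST_HUBER,0,.01,.01).ravel()
    return np.array([x,y]),np.array([vx,vy])
def cross(a,b):
    s=np.linalg.solve(np.c_[a[1],-b[1]],b[0]-a[0]);return a[0]+s[0]*a[1]
T=lambda x,y:np.array([(x+.5)/4.2-.5+255,(y+.5)/4.2-.5+105])
S=lambda x,y:np.array([(x+.5)/3.2-.5+195,(y+.5)/3.2-.5+165])
E
cat > m1.py <<'E'
from h import *
np.set_printoptions(precision=4,suppress=True)
g=cv2.imread("pics/top0.png").astype(float).mean(2)
for n,a,b in [("pin head rear",(716,487),(68,236)),("pin tip",(660,280),(202,333)),("lug top",(155,437),(471,44)),("knob",(93,47),(741,235)),("rearV L peak",(102,323),(525,147)),("rearV R peak",(180,305),(560,122)),("frontV L peak",(82,188),(617,188)),("frontV R peak",(157,172),(652,170))]:
    print(n,*tri(T(*a),S(*b)))
L=edge(g,T(42,145),T(100,497));R=edge(g,T(180,103),T(243,470));N=edge(g,T(100,497),T(243,470));F=edge(g,T(42,128),T(180,103),lo=.55,hi=.95)
C=[onz("top",cross(a,b),.010) for a,b in((L,N),(R,N),(L,F),(R,F))]
print("corners",C); print([np.linalg.norm(C[i]-C[j]) for i,j in((0,1),(0,2),(1,3))])
m=lambda l:onz("top",l[0],.01)
ax=(C[2]+C[3]-C[0]-C[1]);ax/=np.linalg.norm(ax);mid=(C[0]+C[1])/2
print("cradle origin",mid+ax*.152,(C[2]+C[3])/2-ax*.104,"yaw",np.degrees(np.arctan2(ax[1],ax[0])))
print("yaw L,R",[np.degrees(np.arctan2(*(C[j]-C[i])[1::-1])) for i,j in((0,2),(1,3))])
# pin shank edges
a=edge(g,T(643,278),T(700,478),2);b=edge(g,T(678,272),T(728,474),2)
for l in(a,b):print(l)
for y in(T(0,300)[1],T(0,460)[1]):
    xs=[l[0]+l[1]*(y-l[0][1])/l[1][1] for l in(a,b)];print(onz("top",np.mean(xs,0),.038),"w mm",np.linalg.norm(onz("top",xs[0],.038)-onz("top",xs[1],.038)))
E
python3 m1.py
```

```text
pin head rear [ 0.4397 -0.2579  0.0426] 0.00525634621247446
pin tip [ 0.5769 -0.2262  0.0379] 0.0007604701654970649
lug top [0.474  0.0974 0.0911] 0.0015261336729389145
knob [0.7384 0.14   0.0474] 0.0009755023515378308
rearV L peak [0.5481 0.1234 0.0187] 0.03753423351886053
rearV R peak [0.57   0.0935 0.0678] 0.0263117969526032
frontV L peak [0.638  0.1377 0.0276] 0.0323140265582183
frontV R peak [0.6571 0.1067 0.0699] 0.02620756469307194
corners [array([0.4426, 0.1425, 0.01  ]), array([0.4575, 0.0462, 0.01  ]), array([0.6976, 0.1836, 0.01  ]), array([0.712 , 0.0869, 0.01  ])]
[np.float64(0.09740558155995684), np.float64(0.258283703330056), np.float64(0.2576988992174166)]
cradle origin [0.6001 0.1185 0.01  ] [0.6021 0.1188 0.01  ] yaw 9.120625800919326
yaw L,R [np.float64(9.151968013382762), np.float64(9.08921246259297)]
(array([415.653, 194.396], dtype=float32), array([0.2595, 0.9657], dtype=float32))
(array([421.1996, 193.9408], dtype=float32), array([0.2302, 0.9732], dtype=float32))
[ 0.5633 -0.2316  0.038 ] w mm 0.01697947876355194
[ 0.4586 -0.2528  0.038 ] w mm 0.013486894646539125
```

```bash
cat > m2.py <<'E'
from h import *
np.set_printoptions(precision=4,suppress=True)
g=cv2.imread("pics/top0.png").astype(float).mean(2)
for n,a,b in [("rearV +y peak",(102,323),(560,122)),("rearV -y peak",(180,305),(525,147)),("frontV +y",(82,188),(652,170)),("frontV -y",(157,172),(617,188))]:
    print(n,*tri(T(*a),S(*b)))
L=edge(g,T(491,348),T(528,510),1.5,.15,.85);R=edge(g,T(712,305),T(747,462),1.5,.15,.85);N=edge(g,T(528,510),T(747,462),1.5,.35,.7)
for l in(L,R,N):
    p,q=onz("top",l[0],.008),onz("top",l[0]+20*l[1],.008);d=q-p;print(p,np.degrees(np.arctan2(d[1],d[0])))
a,b=cross(L,N),cross(R,N);print("rack near corners",onz("top",a,.008),onz("top",b,.008))
for p in((658,274),(661,280),(716,496),(714,487)):print(p,onz("top",T(*p),.038))
# intensity profiles across pin
for y in(330,380,430):
    r=int(T(0,y)[1]);print(r,g[r,404:432].astype(int))
E
python3 m2.py
```

```text
rearV +y peak [0.5538 0.1339 0.0413] 0.005346404791494779
rearV -y peak [0.5644 0.0836 0.0451] 0.0038241452178479655
frontV +y [0.6441 0.1474 0.0428] 0.0028240898275148827
frontV -y [0.6512 0.0978 0.0543] 0.001526972437883499
[ 0.4858 -0.126   0.008 ] -169.34082319368267
[ 0.5123 -0.2752  0.008 ] -169.08676680582872
[ 0.445  -0.2167  0.008 ] -78.81965691024793
rack near corners [ 0.4292 -0.1366  0.008 ] [ 0.4586 -0.2856  0.008 ]
(658, 274) [ 0.5807 -0.2254  0.038 ]
(661, 280) [ 0.5766 -0.2272  0.038 ]
(716, 496) [ 0.4354 -0.2561  0.038 ]
(714, 487) [ 0.4412 -0.2551  0.038 ]
183 [ 45  46  46  46  43  39  41  47  49  70  91 103 116 113 105  92  86  86
  86  87  85  94 118 127 129 129 127 128]
195 [ 86  90  88  87  88  86  85  66  54  54  56  55  72  91 103 119 114 104
  94  89  88  87  88  88  95 120 128 128]
207 [ 91  90  91  88  91  89  91  87  89  86  68  54  54  53  57  77  91 104
 119 114 103  92  91  90  91  88  90  98]
```

Two views agree with the text:
- **Cradle:** origin (0.601, 0.1187), yaw 9.1°. The lug top is at z 0.091, the screw knob at 0.047 and the V peaks at about 0.046.
- **Pin:** middle about (0.507, -0.2415), axis z 0.038, yaw about 11°. It agrees with the rack's own pose.

I'll grip 10 mm towards the tip, at (0.517, -0.2395).

move_arm([
  {"dx": 0.9, "dy": 1, "rz": -0.03},
  {"dx": 0.9, "dy": 1, "rz": -0.03},
  {"dx": 0.9, "dy": 1, "rz": -0.03},
  {"dx": 0.9, "dy": 1, "rz": -0.03},
  {"dx": 0.9, "dy": 1, "rz": -0.03},
  {"dx": 0.9, "dy": 1, "rz": -0.03},
  {"dx": 0.9, "dy": 1, "rz": -0.03},
  {"dx": 0.9, "dy": 1, "rz": -0.01},
  {"dx": 0.9, "dy": 1},
  {"dx": 0.9, "dy": 1},
], claw=70)

```text
schema error: expected keys dx, dy, dz, rx, ry, rz
```

move_arm([
  {"dx": 0.9, "dy": 1, "dz": 0, "rx": 0, "ry": 0, "rz": -0.03},
  {"dx": 0.9, "dy": 1, "dz": 0, "rx": 0, "ry": 0, "rz": -0.03},
  {"dx": 0.9, "dy": 1, "dz": 0, "rx": 0, "ry": 0, "rz": -0.03},
  {"dx": 0.9, "dy": 1, "dz": 0, "rx": 0, "ry": 0, "rz": -0.03},
  {"dx": 0.9, "dy": 1, "dz": 0, "rx": 0, "ry": 0, "rz": -0.03},
  {"dx": 0.9, "dy": 1, "dz": 0, "rx": 0, "ry": 0, "rz": -0.03},
  {"dx": 0.9, "dy": 1, "dz": 0, "rx": 0, "ry": 0, "rz": -0.03},
  {"dx": 0.9, "dy": 1, "dz": 0, "rx": 0, "ry": 0, "rz": -0.01},
  {"dx": 0.9, "dy": 1, "dz": 0, "rx": 0, "ry": 0, "rz": 0},
  {"dx": 0.9, "dy": 1, "dz": 0, "rx": 0, "ry": 0, "rz": 0},
], claw=70)

```text
t: 1.35
tcp_pos: [0.4154, -0.3443, 0.231]
tool_rot: [0.995, 0.097, -0.0, -0.0]
force: [0.7, -0.7, 0.7]
finger_gap: 0.695
gripper_force: 0.0
```

move_arm([
  {"dx": 0.81, "dy": 0.84, "dz": -0.2, "rx": 0, "ry": 0, "rz": 0},
  {"dx": 0.81, "dy": 0.84, "dz": -0.6, "rx": 0, "ry": 0, "rz": 0},
  {"dx": 0.81, "dy": 0.84, "dz": -0.8, "rx": 0, "ry": 0, "rz": 0},
  {"dx": 0.81, "dy": 0.84, "dz": -0.8, "rx": 0, "ry": 0, "rz": 0},
  {"dx": 0.81, "dy": 0.84, "dz": -0.8, "rx": 0, "ry": 0, "rz": 0},
  {"dx": 0, "dy": 0, "dz": -0.8, "rx": 0, "ry": 0, "rz": 0},
  {"dx": 0, "dy": 0, "dz": 0, "rx": 0, "ry": 0, "rz": 0},
  {"dx": 0, "dy": 0, "dz": 0, "rx": 0, "ry": 0, "rz": 0},
  {"dx": 0, "dy": 0, "dz": 0, "rx": 0, "ry": 0, "rz": 0},
  {"dx": 0, "dy": 0, "dz": 0, "rx": 0, "ry": 0, "rz": 0},
])

```text
t: 2.6
tcp_pos: [0.5164, -0.241, 0.1321]
tool_rot: [0.995, 0.096, 0.001, 0.001]
force: [0.8, 0.5, 0.2]
finger_gap: 0.703
gripper_force: 0.0
```

```bash
python3 - <<'E'
from h import *
im=cams.snapshot("scene");cv2.imwrite("pics/s1.png",im[:,:,::-1])
cv2.imwrite("pics/s1c.png",cv2.convertScaleAbs(cv2.resize(im[130:300,160:340,::-1],None,fx=3.4,fy=3.4,interpolation=cv2.INTER_CUBIC),alpha=1.6))
s=sensors.sense();print(s["tcp_pos"],s["tool_rot"],s["force"])
E
```

```text
[ 0.51634625 -0.24085511  0.1319741 ] [9.95344422e-01 9.63800564e-02 4.55698350e-04 3.98445298e-04] [-0.48827605  0.42355052 -0.28095669]
```

View pics/s1c.png

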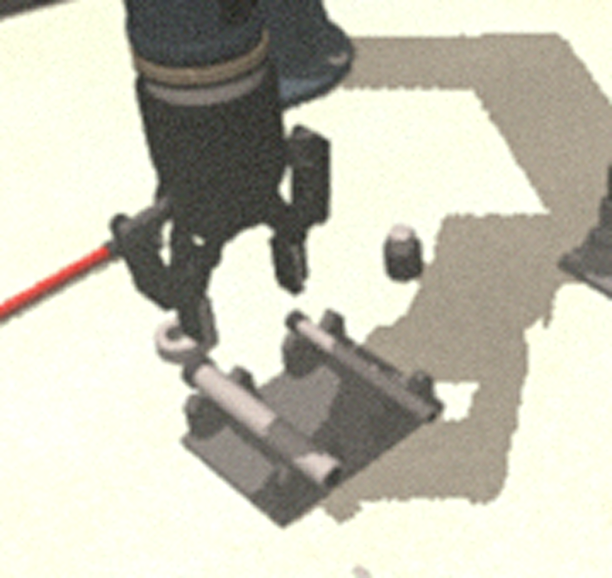

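The crop shows the open fingers at (200,330) and (295,275) above the thick pin, which is undisturbed in the rack from (195,368) to (330,470). Descending.

move_arm([
  {"dx": 0, "dy": 0.04, "dz": -0.5, "rx": 0, "ry": 0, "rz": 0},
  {"dx": 0, "dy": 0, "dz": -0.7, "rx": 0, "ry": 0, "rz": 0},
  {"dx": 0, "dy": 0, "dz": -0.7, "rx": 0, "ry": 0, "rz": 0},
  {"dx": 0, "dy": 0, "dz": -0.7, "rx": 0, "ry": 0, "rz": 0},
  {"dx": 0, "dy": 0, "dz": -0.6, "rx": 0, "ry": 0, "rz": 0},
  {"dx": 0, "dy": 0, "dz": -0.5, "rx": 0, "ry": 0, "rz": 0},
  {"dx": 0, "dy": 0, "dz": -0.4, "rx": 0, "ry": 0, "rz": 0},
  {"dx": 0, "dy": 0, "dz": -0.4, "rx": 0, "ry": 0, "rz": 0},
  {"dx": 0, "dy": 0, "dz": 0, "rx": 0, "ry": 0, "rz": 0},
  {"dx": 0, "dy": 0, "dz": 0, "rx": 0, "ry": 0, "rz": 0},
])

```text
t: 3.9
tcp_pos: [0.5165, -0.2396, 0.0191]
tool_rot: [0.995, 0.097, 0.0, 0.0]
force: [-0.0, 0.1, 0.2]
finger_gap: 0.704
gripper_force: 0.0
```

move_arm([
  {"dx": 0, "dy": 0, "dz": 0, "rx": 0, "ry": 0, "rz": 0},
  {"dx": 0, "dy": 0, "dz": 0, "rx": 0, "ry": 0, "rz": 0},
  {"dx": 0, "dy": 0, "dz": 0, "rx": 0, "ry": 0, "rz": 0},
  {"dx": 0, "dy": 0, "dz": 0, "rx": 0, "ry": 0, "rz": 0},
  {"dx": 0, "dy": 0, "dz": 0, "rx": 0, "ry": 0, "rz": 0},
  {"dx": 0, "dy": 0, "dz": 0, "rx": 0, "ry": 0, "rz": 0},
  {"dx": 0, "dy": 0, "dz": 0, "rx": 0, "ry": 0, "rz": 0},
  {"dx": 0, "dy": 0, "dz": 0, "rx": 0, "ry": 0, "rz": 0},
  {"dx": 0, "dy": 0, "dz": 0, "rx": 0, "ry": 0, "rz": 0},
  {"dx": 0, "dy": 0, "dz": 0, "rx": 0, "ry": 0, "rz": 0},
], claw=0, newtons=40)

```text
t: 5.15
tcp_pos: [0.5171, -0.241, 0.0195]
tool_rot: [0.995, 0.097, 0.001, 0.001]
force: [-1.0, -4.9, 3.1]
finger_gap: 0.219
gripper_force: 39.2
```

move_arm([
  {"dx": 0, "dy": 0, "dz": 0.2, "rx": 0, "ry": 0, "rz": 0},
  {"dx": 0, "dy": 0, "dz": 0.3, "rx": 0, "ry": 0, "rz": 0},
  {"dx": 0, "dy": 0, "dz": 0.5, "rx": 0, "ry": 0, "rz": 0},
  {"dx": 0, "dy": 0, "dz": 0.7, "rx": 0, "ry": 0, "rz": 0},
  {"dx": 0, "dy": 0, "dz": 0.7, "rx": 0, "ry": 0, "rz": 0},
  {"dx": 0, "dy": 0, "dz": 0.7, "rx": 0, "ry": 0, "rz": 0},
  {"dx": 0, "dy": 0, "dz": 0.6, "rx": 0, "ry": 0, "rz": 0},
  {"dx": 0, "dy": 0, "dz": 0.4, "rx": 0, "ry": 0, "rz": 0},
  {"dx": 0, "dy": 0, "dz": 0, "rx": 0, "ry": 0, "rz": 0},
  {"dx": 0, "dy": 0, "dz": 0, "rx": 0, "ry": 0, "rz": 0},
])

```text
t: 6.4
tcp_pos: [0.5158, -0.2391, 0.1209]
tool_rot: [0.995, 0.097, -0.0, -0.0]
force: [-0.3, -0.5, -3.1]
finger_gap: 0.217
gripper_force: 39.2
```

```bash
python3 - <<'E'
from h import *
for n in("scene","top"):
    im=cams.snapshot(n);cv2.imwrite(f"pics/{n}2.png",im[:,:,::-1])
s=sensors.sense();print(s["tcp_pos"],s["tool_rot"],s["force"],s["finger_gap"])
a=cv2.imread("pics/scene2.png")[110:270,170:330];b=cv2.imread("pics/top2.png")[130:290,370:530]
f=lambda a:cv2.convertScaleAbs(cv2.resize(a,None,fx=2.5,fy=2.5,interpolation=cv2.INTER_CUBIC),alpha=1.6)
cv2.imwrite("pics/c2.png",np.hstack([f(a),f(b)]))
p=s["tcp_pos"]+[0,0,.0187];u=np.array([np.cos(.192),np.sin(.192),0])
for k in(.065,-.085):print(k,[proj(n,p+k*u) for n in("scene","top")])
E
```

```text
[ 0.5157454  -0.2390897   0.12055794] [ 9.95319331e-01  9.66369144e-02 -6.39954837e-04 -5.71298937e-04] [ 0.00401923 -0.01130884 -3.43396519] 0.22123138041501655
0.065 [array([253.2737905 , 235.51915713]), array([418.30688851, 162.29054276])]
-0.085 [array([209.62873582, 204.38426965]), array([432.61822778, 220.32721509])]
```

View pics/c2.png

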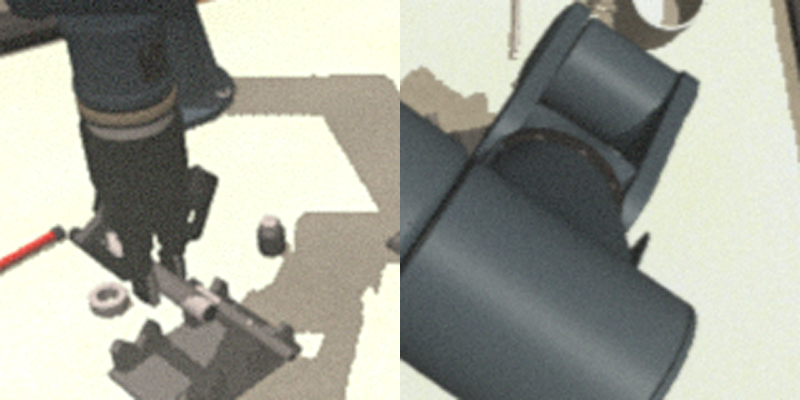

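The scene crop shows the pin held level, with its tip at crop (206,308), image (252,233), against (253,235) predicted. That puts the tip about 63–65 mm ahead of the grasp. Now the carry to above the cradle: grasp target (0.592, 0.1173), yaw 9.1°.

move_arm([
  {"dx": 0.2, "dy": 0.5, "dz": 0, "rx": 0, "ry": 0, "rz": -0.01},
  {"dx": 0.2, "dy": 0.9, "dz": 0, "rx": 0, "ry": 0, "rz": -0.01},
  {"dx": 0.2, "dy": 1, "dz": 0, "rx": 0, "ry": 0, "rz": -0.01},
  {"dx": 0.2, "dy": 1, "dz": 0, "rx": 0, "ry": 0, "rz": -0.01},
  {"dx": 0.2, "dy": 1, "dz": 0, "rx": 0, "ry": 0, "rz": -0.01},
  {"dx": 0.2, "dy": 1, "dz": 0, "rx": 0, "ry": 0, "rz": -0.01},
  {"dx": 0.2, "dy": 1, "dz": 0, "rx": 0, "ry": 0, "rz": -0.006},
  {"dx": 0.2, "dy": 1, "dz": 0, "rx": 0, "ry": 0, "rz": 0},
  {"dx": 0.2, "dy": 1, "dz": 0, "rx": 0, "ry": 0, "rz": 0},
  {"dx": 0.2, "dy": 1, "dz": 0, "rx": 0, "ry": 0, "rz": 0},
])

```text
t: 7.75
tcp_pos: [0.566, -0.0026, 0.1209]
tool_rot: [0.997, 0.08, -0.0, -0.0]
force: [0.2, 0.4, -4.4]
finger_gap: 0.218
gripper_force: 39.2
```

move_arm([
  {"dx": 0.2, "dy": 1, "dz": 0, "rx": 0, "ry": 0, "rz": 0},
  {"dx": 0.2, "dy": 1, "dz": 0, "rx": 0, "ry": 0, "rz": 0},
  {"dx": 0.2, "dy": 1, "dz": 0, "rx": 0, "ry": 0, "rz": 0},
  {"dx": 0.2, "dy": 1, "dz": 0, "rx": 0, "ry": 0, "rz": 0},
  {"dx": 0.2, "dy": 0.6, "dz": 0, "rx": 0, "ry": 0, "rz": 0},
  {"dx": 0, "dy": 0.2, "dz": 0, "rx": 0, "ry": 0, "rz": 0},
  {"dx": 0, "dy": 0, "dz": 0, "rx": 0, "ry": 0, "rz": 0},
  {"dx": 0, "dy": 0, "dz": 0, "rx": 0, "ry": 0, "rz": 0},
  {"dx": 0, "dy": 0, "dz": 0, "rx": 0, "ry": 0, "rz": 0},
  {"dx": 0, "dy": 0, "dz": 0, "rx": 0, "ry": 0, "rz": 0},
])

```text
t: 9.0
tcp_pos: [0.5912, 0.1151, 0.1214]
tool_rot: [0.997, 0.079, 0.0, 0.0]
force: [-0.0, 0.5, -4.0]
finger_gap: 0.22
gripper_force: 39.3
```

```bash
python3 - <<'E'
from h import *
im=cams.snapshot("scene");cv2.imwrite("pics/s3.png",im[:,:,::-1])
s=sensors.sense();print(s["tcp_pos"],s["tool_rot"],s["force"],s["finger_gap"])
cv2.imwrite("pics/c3.png",cv2.convertScaleAbs(cv2.resize(im[110:270,300:460,::-1],None,fx=3.7,fy=3.7,interpolation=cv2.INTER_CUBIC),alpha=1.6))
E
```

```text
[0.59126493 0.11517909 0.12135655] [9.96865052e-01 7.91205878e-02 1.74969893e-05 9.99396394e-06] [-0.51155398 -0.18217706 -3.94222966] 0.21837731315340567
```

View pics/c3.png

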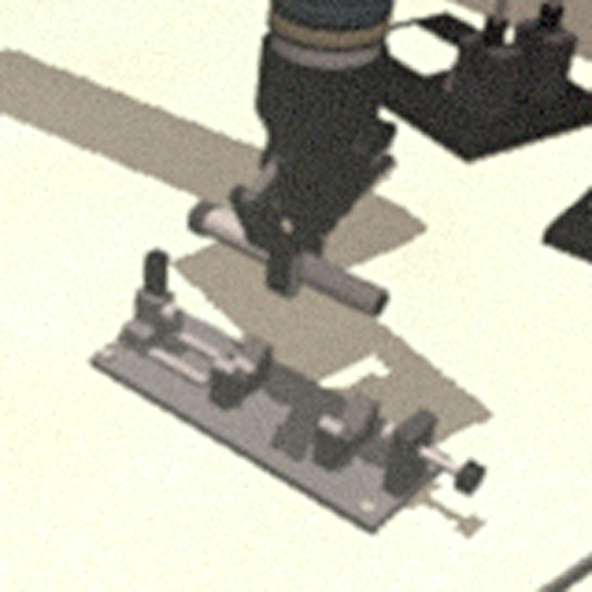

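The crop shows the pin above the cradle, tip at (378,300) and head end at (196,214), lined up with the groove. A quick numeric check, then down.

```bash
python3 - <<'E'
from h import *
p=np.array([.5912,.1151,.1214+.0187]);u=np.array([np.cos(.159),np.sin(.159),0])
for k in(.065,-.085):print(k,proj("scene",p+k*u))
E
```

```text
0.065 [402.02394531 192.0452427 ]
-0.085 [352.64852874 167.81975461]
```

move_arm([
  {"dx": 0.03, "dy": 0.08, "dz": -0.4, "rx": 0, "ry": 0, "rz": 0},
  {"dx": 0, "dy": 0, "dz": -0.5, "rx": 0, "ry": 0, "rz": 0},
  {"dx": 0, "dy": 0, "dz": -0.5, "rx": 0, "ry": 0, "rz": 0},
  {"dx": 0, "dy": 0, "dz": -0.5, "rx": 0, "ry": 0, "rz": 0},
  {"dx": 0, "dy": 0, "dz": -0.5, "rx": 0, "ry": 0, "rz": 0},
  {"dx": 0, "dy": 0, "dz": -0.4, "rx": 0, "ry": 0, "rz": 0},
  {"dx": 0, "dy": 0, "dz": -0.2, "rx": 0, "ry": 0, "rz": 0},
  {"dx": 0, "dy": 0, "dz": -0.2, "rx": 0, "ry": 0, "rz": 0},
  {"dx": 0, "dy": 0, "dz": 0, "rx": 0, "ry": 0, "rz": 0},
  {"dx": 0, "dy": 0, "dz": 0, "rx": 0, "ry": 0, "rz": 0},
])

```text
t: 10.3
tcp_pos: [0.5923, 0.1176, 0.0416]
tool_rot: [0.997, 0.079, 0.0, 0.0]
force: [-0.0, -1.0, -4.0]
finger_gap: 0.22
gripper_force: 39.3
```

Tip and head match the prediction. Lowering slowly.

move_arm([
  {"dx": 0, "dy": 0, "dz": -0.1, "rx": 0, "ry": 0, "rz": 0},
  {"dx": 0, "dy": 0, "dz": -0.1, "rx": 0, "ry": 0, "rz": 0},
  {"dx": 0, "dy": 0, "dz": -0.1, "rx": 0, "ry": 0, "rz": 0},
  {"dx": 0, "dy": 0, "dz": -0.06, "rx": 0, "ry": 0, "rz": 0},
  {"dx": 0, "dy": 0, "dz": -0.06, "rx": 0, "ry": 0, "rz": 0},
  {"dx": 0, "dy": 0, "dz": -0.06, "rx": 0, "ry": 0, "rz": 0},
  {"dx": 0, "dy": 0, "dz": -0.04, "rx": 0, "ry": 0, "rz": 0},
  {"dx": 0, "dy": 0, "dz": -0.04, "rx": 0, "ry": 0, "rz": 0},
  {"dx": 0, "dy": 0, "dz": 0, "rx": 0, "ry": 0, "rz": 0},
  {"dx": 0, "dy": 0, "dz": 0, "rx": 0, "ry": 0, "rz": 0},
])

```text
t: 11.55
tcp_pos: [0.592, 0.1176, 0.0273]
tool_rot: [0.997, 0.079, 0.0, 0.0]
force: [-0.0, 0.5, -4.0]
finger_gap: 0.221
gripper_force: 39.3
```

move_arm([
  {"dx": 0, "dy": 0, "dz": -0.02, "rx": 0, "ry": 0, "rz": 0},
  {"dx": 0, "dy": 0, "dz": -0.02, "rx": 0, "ry": 0, "rz": 0},
  {"dx": 0, "dy": 0, "dz": -0.02, "rx": 0, "ry": 0, "rz": 0},
  {"dx": 0, "dy": 0, "dz": 0, "rx": 0, "ry": 0, "rz": 0},
  {"dx": 0, "dy": 0, "dz": 0, "rx": 0, "ry": 0, "rz": 0},
  {"dx": 0, "dy": 0, "dz": 0, "rx": 0, "ry": 0, "rz": 0},
  {"dx": 0, "dy": 0, "dz": 0, "rx": 0, "ry": 0, "rz": 0},
  {"dx": 0, "dy": 0, "dz": 0, "rx": 0, "ry": 0, "rz": 0},
  {"dx": 0, "dy": 0, "dz": 0, "rx": 0, "ry": 0, "rz": 0},
  {"dx": 0, "dy": 0, "dz": 0, "rx": 0, "ry": 0, "rz": 0},
])

```text
t: 12.8
tcp_pos: [0.5922, 0.1174, 0.026]
tool_rot: [0.997, 0.079, 0.0, 0.0]
force: [-1.3, -1.8, 2.5]
finger_gap: 0.219
gripper_force: 39.8
```

Contact felt (fz went from -4 to +2.5). Releasing.

move_arm([
  {"dx": 0, "dy": 0, "dz": 0, "rx": 0, "ry": 0, "rz": 0},
  {"dx": 0, "dy": 0, "dz": 0, "rx": 0, "ry": 0, "rz": 0},
  {"dx": 0, "dy": 0, "dz": 0, "rx": 0, "ry": 0, "rz": 0},
  {"dx": 0, "dy": 0, "dz": 0, "rx": 0, "ry": 0, "rz": 0},
  {"dx": 0, "dy": 0, "dz": 0, "rx": 0, "ry": 0, "rz": 0},
  {"dx": 0, "dy": 0, "dz": 0, "rx": 0, "ry": 0, "rz": 0},
  {"dx": 0, "dy": 0, "dz": 0.2, "rx": 0, "ry": 0, "rz": 0},
  {"dx": 0, "dy": 0, "dz": 0.5, "rx": 0, "ry": 0, "rz": 0},
  {"dx": 0, "dy": 0, "dz": 0.8, "rx": 0, "ry": 0, "rz": 0},
  {"dx": 0, "dy": 0, "dz": 0.8, "rx": 0, "ry": 0, "rz": 0},
], claw=55)

```text
t: 14.05
tcp_pos: [0.5922, 0.1176, 0.0847]
tool_rot: [0.997, 0.079, 0.0, 0.0]
force: [0.6, -0.1, -0.3]
finger_gap: 0.551
gripper_force: 0.0
```

move_arm([
  {"dx": 0, "dy": 0, "dz": 1, "rx": 0, "ry": 0, "rz": 0},
  {"dx": -0.4, "dy": -0.06, "dz": 0.8, "rx": 0, "ry": 0, "rz": 0},
  {"dx": -0.8, "dy": -0.13, "dz": 0.2, "rx": 0, "ry": 0, "rz": 0},
  {"dx": -0.9, "dy": -0.15, "dz": 0, "rx": 0, "ry": 0, "rz": 0},
  {"dx": -0.9, "dy": -0.15, "dz": 0, "rx": 0, "ry": 0, "rz": 0},
  {"dx": -0.9, "dy": -0.15, "dz": 0, "rx": 0, "ry": 0, "rz": 0},
  {"dx": -0.6, "dy": -0.1, "dz": 0, "rx": 0, "ry": 0, "rz": 0},
  {"dx": -0.24, "dy": -0.04, "dz": 0, "rx": 0, "ry": 0, "rz": 0},
  {"dx": 0, "dy": 0, "dz": 0, "rx": 0, "ry": 0, "rz": 0},
  {"dx": 0, "dy": 0, "dz": 0, "rx": 0, "ry": 0, "rz": 0},
])

```text
t: 15.3
tcp_pos: [0.4746, 0.0981, 0.1335]
tool_rot: [0.997, 0.079, 0.001, 0.0]
force: [-0.2, -0.2, 0.5]
finger_gap: 0.549
gripper_force: 0.0
```

```bash
python3 - <<'E'
from h import *
for n in("scene","top"):
    im=cams.snapshot(n);cv2.imwrite(f"pics/{n}4.png",im[:,:,::-1])
s=sensors.sense();print(s["tcp_pos"],s["tool_rot"],s["force"],s["finger_gap"])
a=cv2.imread("pics/scene4.png")[120:280,300:460];b=cv2.imread("pics/top4.png")[100:260,220:380]
f=lambda a:cv2.convertScaleAbs(cv2.resize(a,None,fx=2.5,fy=2.5,interpolation=cv2.INTER_CUBIC),alpha=1.6)
cv2.imwrite("pics/c4.png",np.hstack([f(a),f(b)]))
p=np.array([.601,.1187,.044]);u=np.array([np.cos(.159),np.sin(.159),0])
for k in(.056,-.094):print(k,[(proj(n,p+k*u)-o)*2.5 for n,o in(("scene",[300,120]),("top",[220,100]))])
E
```

```text
[0.47433708 0.09811598 0.13330159] [9.96837389e-01 7.94670904e-02 4.45988830e-04 3.92673427e-05] [ 0.18728762 -0.39602981  0.47829534] 0.5502597864562921
0.056 [array([242.82956048, 257.26001173]), array([154.22890248, 112.81970815])]
-0.094 [array([127.82658996, 194.02606596]), array([177.00160877, 245.93023354])]
```

View pics/c4.png

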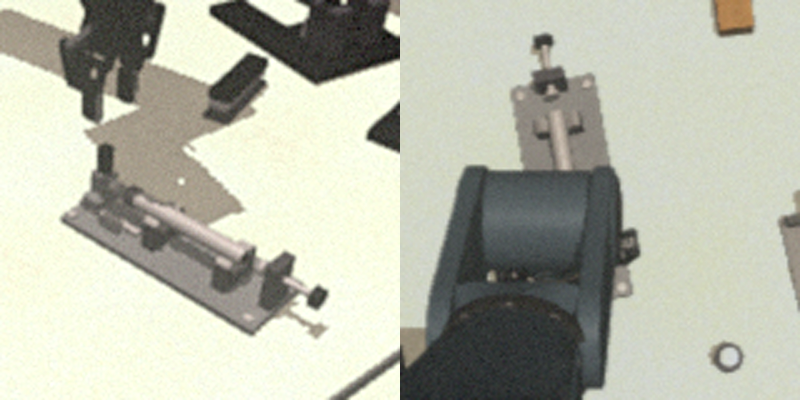

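The pin lies in both V-blocks: in the scene half its tip is at (245,256), as predicted, with the head behind the rear block. The fingers straddle the lug at (105,160). Descending and pinching the lug.

move_arm([
  {"dx": 0, "dy": 0, "dz": -0.3, "rx": 0, "ry": 0, "rz": 0},
  {"dx": 0, "dy": 0, "dz": -0.5, "rx": 0, "ry": 0, "rz": 0},
  {"dx": 0, "dy": 0, "dz": -0.5, "rx": 0, "ry": 0, "rz": 0},
  {"dx": 0, "dy": 0, "dz": -0.5, "rx": 0, "ry": 0, "rz": 0},
  {"dx": 0, "dy": 0, "dz": -0.5, "rx": 0, "ry": 0, "rz": 0},
  {"dx": 0, "dy": 0, "dz": -0.3, "rx": 0, "ry": 0, "rz": 0},
  {"dx": 0, "dy": 0, "dz": -0.2, "rx": 0, "ry": 0, "rz": 0},
  {"dx": 0, "dy": 0, "dz": -0.2, "rx": 0, "ry": 0, "rz": 0},
  {"dx": 0, "dy": 0, "dz": 0, "rx": 0, "ry": 0, "rz": 0},
  {"dx": 0, "dy": 0, "dz": 0, "rx": 0, "ry": 0, "rz": 0},
])

```text
t: 16.65
tcp_pos: [0.4737, 0.0981, 0.0585]
tool_rot: [0.997, 0.079, 0.0, 0.0]
force: [-0.2, -0.2, -0.7]
finger_gap: 0.551
gripper_force: 0.0
```

move_arm([
  {"dx": 0, "dy": 0, "dz": 0, "rx": 0, "ry": 0, "rz": 0},
  {"dx": 0, "dy": 0, "dz": 0, "rx": 0, "ry": 0, "rz": 0},
  {"dx": 0, "dy": 0, "dz": 0, "rx": 0, "ry": 0, "rz": 0},
  {"dx": 0, "dy": 0, "dz": 0, "rx": 0, "ry": 0, "rz": 0},
  {"dx": 0, "dy": 0, "dz": 0, "rx": 0, "ry": 0, "rz": 0},
  {"dx": 0, "dy": 0, "dz": 0, "rx": 0, "ry": 0, "rz": 0},
  {"dx": 0, "dy": 0, "dz": 0, "rx": 0, "ry": 0, "rz": 0},
  {"dx": 0, "dy": 0, "dz": 0, "rx": 0, "ry": 0, "rz": 0},
  {"dx": 0, "dy": 0, "dz": 0, "rx": 0, "ry": 0, "rz": 0},
  {"dx": 0, "dy": 0, "dz": 0, "rx": 0, "ry": 0, "rz": 0},
], claw=0, newtons=60)

```text
t: 17.9
tcp_pos: [0.4736, 0.0981, 0.0587]
tool_rot: [0.997, 0.079, 0.0, 0.0]
force: [-1.9, 0.2, 5.8]
finger_gap: 0.154
gripper_force: 58.4
```

move_arm([
  {"dx": 0.04, "dy": 0.0064, "dz": 0, "rx": 0, "ry": 0, "rz": 0},
  {"dx": 0.04, "dy": 0.0064, "dz": 0, "rx": 0, "ry": 0, "rz": 0},
  {"dx": 0.04, "dy": 0.0064, "dz": 0, "rx": 0, "ry": 0, "rz": 0},
  {"dx": 0.04, "dy": 0.0064, "dz": 0, "rx": 0, "ry": 0, "rz": 0},
  {"dx": 0.04, "dy": 0.0064, "dz": 0, "rx": 0, "ry": 0, "rz": 0},
  {"dx": 0.04, "dy": 0.0064, "dz": 0, "rx": 0, "ry": 0, "rz": 0},
  {"dx": 0.04, "dy": 0.0064, "dz": 0, "rx": 0, "ry": 0, "rz": 0},
  {"dx": 0.04, "dy": 0.0064, "dz": 0, "rx": 0, "ry": 0, "rz": 0},
  {"dx": 0, "dy": 0, "dz": 0, "rx": 0, "ry": 0, "rz": 0},
  {"dx": 0, "dy": 0, "dz": 0, "rx": 0, "ry": 0, "rz": 0},
])

```text
t: 19.15
tcp_pos: [0.4783, 0.0989, 0.0586]
tool_rot: [0.997, 0.08, -0.003, 0.0]
force: [-6.6, -3.6, 11.0]
finger_gap: 0.157
gripper_force: 59.3
```

move_arm([
  {"dx": 0.04, "dy": 0.0064, "dz": 0.02, "rx": 0, "ry": 0, "rz": 0},
  {"dx": 0.04, "dy": 0.0064, "dz": 0.02, "rx": 0, "ry": 0, "rz": 0},
  {"dx": 0.04, "dy": 0.0064, "dz": 0, "rx": 0, "ry": 0, "rz": 0},
  {"dx": 0.04, "dy": 0.0064, "dz": 0, "rx": 0, "ry": 0, "rz": 0},
  {"dx": 0, "dy": 0, "dz": 0, "rx": 0, "ry": 0, "rz": 0},
  {"dx": 0, "dy": 0, "dz": 0, "rx": 0, "ry": 0, "rz": 0},
  {"dx": 0, "dy": 0, "dz": 0, "rx": 0, "ry": 0, "rz": 0},
  {"dx": 0, "dy": 0, "dz": 0, "rx": 0, "ry": 0, "rz": 0},
  {"dx": 0, "dy": 0, "dz": 0, "rx": 0, "ry": 0, "rz": 0},
  {"dx": 0, "dy": 0, "dz": 0, "rx": 0, "ry": 0, "rz": 0},
])

```text
t: 20.4
tcp_pos: [0.4814, 0.0994, 0.0587]
tool_rot: [0.997, 0.08, -0.004, 0.0]
force: [-5.8, -5.1, 2.7]
finger_gap: 0.152
gripper_force: 58.6
```

move_arm([
  {"dx": 0.04, "dy": -0.02, "dz": 0, "rx": 0, "ry": 0, "rz": 0},
  {"dx": 0.04, "dy": -0.01, "dz": 0, "rx": 0, "ry": 0, "rz": 0},
  {"dx": 0.04, "dy": 0.0064, "dz": 0, "rx": 0, "ry": 0, "rz": 0},
  {"dx": 0.04, "dy": 0.0064, "dz": 0, "rx": 0, "ry": 0, "rz": 0},
  {"dx": 0.04, "dy": 0.0064, "dz": 0, "rx": 0, "ry": 0, "rz": 0},
  {"dx": 0.04, "dy": 0.0064, "dz": 0, "rx": 0, "ry": 0, "rz": 0},
  {"dx": 0, "dy": 0, "dz": 0, "rx": 0, "ry": 0, "rz": 0},
  {"dx": 0, "dy": 0, "dz": 0, "rx": 0, "ry": 0, "rz": 0},
  {"dx": 0, "dy": 0, "dz": 0, "rx": 0, "ry": 0, "rz": 0},
  {"dx": 0, "dy": 0, "dz": 0, "rx": 0, "ry": 0, "rz": 0},
])

```text
t: 21.65
tcp_pos: [0.4869, 0.1002, 0.0587]
tool_rot: [0.997, 0.08, -0.005, -0.0]
force: [-6.9, -0.6, 2.8]
finger_gap: 0.154
gripper_force: 58.8
```

move_arm([
  {"dx": 0.04, "dy": 0.0064, "dz": 0, "rx": 0, "ry": 0, "rz": 0},
  {"dx": 0.04, "dy": 0.0064, "dz": 0, "rx": 0, "ry": 0, "rz": 0},
  {"dx": 0.04, "dy": 0.0064, "dz": 0, "rx": 0, "ry": 0, "rz": 0},
  {"dx": 0.04, "dy": 0.0064, "dz": 0, "rx": 0, "ry": 0, "rz": 0},
  {"dx": 0, "dy": 0, "dz": 0, "rx": 0, "ry": 0, "rz": 0},
  {"dx": 0, "dy": 0, "dz": 0, "rx": 0, "ry": 0, "rz": 0},
  {"dx": 0, "dy": 0, "dz": 0, "rx": 0, "ry": 0, "rz": 0},
  {"dx": 0, "dy": 0, "dz": 0, "rx": 0, "ry": 0, "rz": 0},
  {"dx": 0, "dy": 0, "dz": 0, "rx": 0, "ry": 0, "rz": 0},
  {"dx": 0, "dy": 0, "dz": 0, "rx": 0, "ry": 0, "rz": 0},
])

```text
t: 22.9
tcp_pos: [0.4891, 0.1006, 0.0586]
tool_rot: [0.997, 0.08, -0.006, -0.0]
force: [-9.4, -1.8, 6.9]
finger_gap: 0.152
gripper_force: 59.2
```

```bash
python3 - <<'E'
from station import sensors
s=sensors.sense();print(s["tcp_pos"],s["force"])
E
```

```text
[0.48907621 0.10058702 0.05864308] [-9.38210992 -1.79732304  6.87984806]
```

move_arm([
  {"dx": 0.04, "dy": 0.0064, "dz": 0.02, "rx": 0, "ry": 0, "rz": 0},
  {"dx": 0.04, "dy": 0, "dz": 0, "rx": 0, "ry": 0, "rz": 0},
  {"dx": 0.04, "dy": 0, "dz": 0, "rx": 0, "ry": 0, "rz": 0},
  {"dx": 0.04, "dy": 0, "dz": 0, "rx": 0, "ry": 0, "rz": 0},
  {"dx": 0, "dy": 0, "dz": 0, "rx": 0, "ry": 0, "rz": 0},
  {"dx": 0, "dy": 0, "dz": 0, "rx": 0, "ry": 0, "rz": 0},
  {"dx": 0, "dy": 0, "dz": 0, "rx": 0, "ry": 0, "rz": 0},
  {"dx": 0, "dy": 0, "dz": 0, "rx": 0, "ry": 0, "rz": 0},
  {"dx": 0, "dy": 0, "dz": 0, "rx": 0, "ry": 0, "rz": 0},
  {"dx": 0, "dy": 0, "dz": 0, "rx": 0, "ry": 0, "rz": 0},
])

```text
t: 24.15
tcp_pos: [0.4922, 0.1011, 0.0587]
tool_rot: [0.997, 0.08, -0.007, -0.001]
force: [-9.7, 0.4, 5.0]
finger_gap: 0.151
gripper_force: 58.8
```

move_arm([
  {"dx": 0.04, "dy": 0.006, "dz": 0.01, "rx": 0, "ry": 0, "rz": 0},
  {"dx": 0.04, "dy": 0.006, "dz": 0, "rx": 0, "ry": 0, "rz": 0},
  {"dx": 0.04, "dy": 0.006, "dz": 0, "rx": 0, "ry": 0, "rz": 0},
  {"dx": 0, "dy": 0, "dz": 0, "rx": 0, "ry": 0, "rz": 0},
  {"dx": 0, "dy": 0, "dz": 0, "rx": 0, "ry": 0, "rz": 0},
  {"dx": 0, "dy": 0, "dz": 0, "rx": 0, "ry": 0, "rz": 0},
  {"dx": 0, "dy": 0, "dz": 0, "rx": 0, "ry": 0, "rz": 0},
  {"dx": 0, "dy": 0, "dz": 0, "rx": 0, "ry": 0, "rz": 0},
  {"dx": 0, "dy": 0, "dz": 0, "rx": 0, "ry": 0, "rz": 0},
  {"dx": 0, "dy": 0, "dz": 0, "rx": 0, "ry": 0, "rz": 0},
])

```text
t: 25.4
tcp_pos: [0.495, 0.1015, 0.0587]
tool_rot: [0.997, 0.08, -0.008, -0.001]
force: [-10.7, -0.1, 3.0]
finger_gap: 0.155
gripper_force: 58.6
```

move_arm([
  {"dx": 0.04, "dy": 0.006, "dz": 0.01, "rx": 0, "ry": 0, "rz": 0},
  {"dx": 0.04, "dy": 0.006, "dz": 0, "rx": 0, "ry": 0, "rz": 0},
  {"dx": 0, "dy": 0, "dz": 0, "rx": 0, "ry": 0, "rz": 0},
  {"dx": 0, "dy": 0, "dz": 0, "rx": 0, "ry": 0, "rz": 0},
  {"dx": 0, "dy": 0, "dz": 0, "rx": 0, "ry": 0, "rz": 0},
  {"dx": 0, "dy": 0, "dz": 0, "rx": 0, "ry": 0, "rz": 0},
  {"dx": 0, "dy": 0, "dz": 0, "rx": 0, "ry": 0, "rz": 0},
  {"dx": 0, "dy": 0, "dz": 0, "rx": 0, "ry": 0, "rz": 0},
  {"dx": 0, "dy": 0, "dz": 0, "rx": 0, "ry": 0, "rz": 0},
  {"dx": 0, "dy": 0, "dz": 0, "rx": 0, "ry": 0, "rz": 0},
])

```text
t: 26.65
tcp_pos: [0.4968, 0.1018, 0.0587]
tool_rot: [0.997, 0.08, -0.008, -0.001]
force: [-10.1, -0.5, 1.1]
finger_gap: 0.152
gripper_force: 58.4
```

move_arm([
  {"dx": 0.04, "dy": 0.006, "dz": 0, "rx": 0, "ry": 0, "rz": 0},
  {"dx": 0.04, "dy": 0.006, "dz": 0, "rx": 0, "ry": 0, "rz": 0},
  {"dx": 0.02, "dy": 0.003, "dz": 0, "rx": 0, "ry": 0, "rz": 0},
  {"dx": 0, "dy": 0, "dz": 0, "rx": 0, "ry": 0, "rz": 0},
  {"dx": 0, "dy": 0, "dz": 0, "rx": 0, "ry": 0, "rz": 0},
  {"dx": 0, "dy": 0, "dz": 0, "rx": 0, "ry": 0, "rz": 0},
  {"dx": 0, "dy": 0, "dz": 0, "rx": 0, "ry": 0, "rz": 0},
  {"dx": 0, "dy": 0, "dz": 0, "rx": 0, "ry": 0, "rz": 0},
  {"dx": 0, "dy": 0, "dz": 0, "rx": 0, "ry": 0, "rz": 0},
  {"dx": 0, "dy": 0, "dz": 0, "rx": 0, "ry": 0, "rz": 0},
])

```text
t: 27.9
tcp_pos: [0.4992, 0.1022, 0.0587]
tool_rot: [0.997, 0.08, -0.008, -0.001]
force: [-10.1, 0.3, 0.9]
finger_gap: 0.151
gripper_force: 58.4
```

```bash
python3 - <<'E'
from h import *
im=cams.snapshot("top")
cv2.imwrite("pics/c5.png",cv2.convertScaleAbs(cv2.resize(im[105:185,255:335,::-1],None,fx=7,fy=7,interpolation=cv2.INTER_CUBIC),alpha=1.6))
p=np.array([.601,.1187,.044]);u=np.array([np.cos(.159),np.sin(.159),0])
for k in(.062,.070,.080):print(k,(proj("top",p+k*u)-[255,105])*7)
E
```

```text
0.062 [184.33258474 266.23347574]
0.07 [180.99309039 246.71353627]
0.08 [176.8266767  222.36010596]
```

View pics/c5.png

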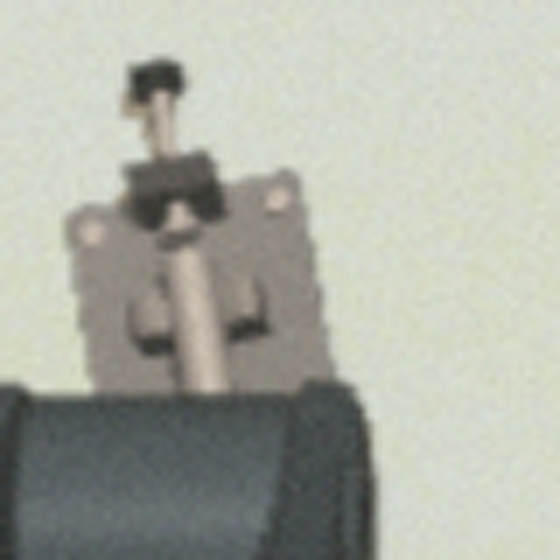

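In the crop the pin tip is at (183,248), about x = 69 mm, and the screw's face is just ahead at about (180,236), so a few mm remain. Smaller steps now.

move_arm([
  {"dx": 0.02, "dy": 0.003, "dz": 0, "rx": 0, "ry": 0, "rz": 0},
  {"dx": 0.02, "dy": 0.003, "dz": 0, "rx": 0, "ry": 0, "rz": 0},
  {"dx": 0.02, "dy": 0.003, "dz": 0, "rx": 0, "ry": 0, "rz": 0},
  {"dx": 0, "dy": 0, "dz": 0, "rx": 0, "ry": 0, "rz": 0},
  {"dx": 0, "dy": 0, "dz": 0, "rx": 0, "ry": 0, "rz": 0},
  {"dx": 0, "dy": 0, "dz": 0, "rx": 0, "ry": 0, "rz": 0},
  {"dx": 0, "dy": 0, "dz": 0, "rx": 0, "ry": 0, "rz": 0},
  {"dx": 0, "dy": 0, "dz": 0, "rx": 0, "ry": 0, "rz": 0},
  {"dx": 0, "dy": 0, "dz": 0, "rx": 0, "ry": 0, "rz": 0},
  {"dx": 0, "dy": 0, "dz": 0, "rx": 0, "ry": 0, "rz": 0},
])

```text
t: 29.2
tcp_pos: [0.5006, 0.1024, 0.0587]
tool_rot: [0.997, 0.08, -0.008, -0.001]
force: [-9.9, 0.4, 1.5]
finger_gap: 0.153
gripper_force: 58.4
```

move_arm([
  {"dx": 0.02, "dy": 0.003, "dz": 0, "rx": 0, "ry": 0, "rz": 0},
  {"dx": 0.02, "dy": 0.003, "dz": 0, "rx": 0, "ry": 0, "rz": 0},
  {"dx": 0, "dy": 0, "dz": 0, "rx": 0, "ry": 0, "rz": 0},
  {"dx": 0, "dy": 0, "dz": 0, "rx": 0, "ry": 0, "rz": 0},
  {"dx": 0, "dy": 0, "dz": 0, "rx": 0, "ry": 0, "rz": 0},
  {"dx": 0, "dy": 0, "dz": 0, "rx": 0, "ry": 0, "rz": 0},
  {"dx": 0, "dy": 0, "dz": 0, "rx": 0, "ry": 0, "rz": 0},
  {"dx": 0, "dy": 0, "dz": 0, "rx": 0, "ry": 0, "rz": 0},
  {"dx": 0, "dy": 0, "dz": 0, "rx": 0, "ry": 0, "rz": 0},
  {"dx": 0, "dy": 0, "dz": 0, "rx": 0, "ry": 0, "rz": 0},
])

```text
t: 30.45
tcp_pos: [0.5017, 0.1026, 0.0587]
tool_rot: [0.997, 0.08, -0.008, -0.001]
force: [-10.3, 0.6, 1.5]
finger_gap: 0.15
gripper_force: 58.5
```

move_arm([
  {"dx": 0.02, "dy": 0.003, "dz": 0, "rx": 0, "ry": 0, "rz": 0},
  {"dx": 0.02, "dy": 0.003, "dz": 0, "rx": 0, "ry": 0, "rz": 0},
  {"dx": 0.01, "dy": 0.002, "dz": 0, "rx": 0, "ry": 0, "rz": 0},
  {"dx": 0, "dy": 0, "dz": 0, "rx": 0, "ry": 0, "rz": 0},
  {"dx": 0, "dy": 0, "dz": 0, "rx": 0, "ry": 0, "rz": 0},
  {"dx": 0, "dy": 0, "dz": 0, "rx": 0, "ry": 0, "rz": 0},
  {"dx": 0, "dy": 0, "dz": 0, "rx": 0, "ry": 0, "rz": 0},
  {"dx": 0, "dy": 0, "dz": 0, "rx": 0, "ry": 0, "rz": 0},
  {"dx": 0, "dy": 0, "dz": 0, "rx": 0, "ry": 0, "rz": 0},
  {"dx": 0, "dy": 0, "dz": 0, "rx": 0, "ry": 0, "rz": 0},
])

```text
t: 31.7
tcp_pos: [0.5028, 0.1028, 0.0587]
tool_rot: [0.997, 0.08, -0.008, -0.001]
force: [-9.5, 1.0, 1.1]
finger_gap: 0.152
gripper_force: 58.5
```

move_arm([
  {"dx": 0.02, "dy": 0.003, "dz": 0, "rx": 0, "ry": 0, "rz": 0},
  {"dx": 0.02, "dy": 0.003, "dz": 0, "rx": 0, "ry": 0, "rz": 0},
  {"dx": 0.01, "dy": 0.002, "dz": 0, "rx": 0, "ry": 0, "rz": 0},
  {"dx": 0, "dy": 0, "dz": 0, "rx": 0, "ry": 0, "rz": 0},
  {"dx": 0, "dy": 0, "dz": 0, "rx": 0, "ry": 0, "rz": 0},
  {"dx": 0, "dy": 0, "dz": 0, "rx": 0, "ry": 0, "rz": 0},
  {"dx": 0, "dy": 0, "dz": 0, "rx": 0, "ry": 0, "rz": 0},
  {"dx": 0, "dy": 0, "dz": 0, "rx": 0, "ry": 0, "rz": 0},
  {"dx": 0, "dy": 0, "dz": 0, "rx": 0, "ry": 0, "rz": 0},
  {"dx": 0, "dy": 0, "dz": 0, "rx": 0, "ry": 0, "rz": 0},
])

```text
t: 32.95
tcp_pos: [0.5041, 0.103, 0.0587]
tool_rot: [0.997, 0.08, -0.008, -0.001]
force: [-10.9, -0.4, 0.9]
finger_gap: 0.151
gripper_force: 58.5
```

move_arm([
  {"dx": 0.02, "dy": 0.003, "dz": 0, "rx": 0, "ry": 0, "rz": 0},
  {"dx": 0.02, "dy": 0.003, "dz": 0, "rx": 0, "ry": 0, "rz": 0},
  {"dx": 0, "dy": 0, "dz": 0, "rx": 0, "ry": 0, "rz": 0},
  {"dx": 0, "dy": 0, "dz": 0, "rx": 0, "ry": 0, "rz": 0},
  {"dx": 0, "dy": 0, "dz": 0, "rx": 0, "ry": 0, "rz": 0},
  {"dx": 0, "dy": 0, "dz": 0, "rx": 0, "ry": 0, "rz": 0},
  {"dx": 0, "dy": 0, "dz": 0, "rx": 0, "ry": 0, "rz": 0},
  {"dx": 0, "dy": 0, "dz": 0, "rx": 0, "ry": 0, "rz": 0},
  {"dx": 0, "dy": 0, "dz": 0, "rx": 0, "ry": 0, "rz": 0},
  {"dx": 0, "dy": 0, "dz": 0, "rx": 0, "ry": 0, "rz": 0},
])

```text
t: 34.2
tcp_pos: [0.5051, 0.1031, 0.0587]
tool_rot: [0.997, 0.08, -0.008, -0.001]
force: [-10.2, 0.1, 3.0]
finger_gap: 0.155
gripper_force: 58.5
```

move_arm([
  {"dx": 0.02, "dy": 0.003, "dz": 0, "rx": 0, "ry": 0, "rz": 0},
  {"dx": 0.02, "dy": 0.003, "dz": 0, "rx": 0, "ry": 0, "rz": 0},
  {"dx": 0, "dy": 0, "dz": 0, "rx": 0, "ry": 0, "rz": 0},
  {"dx": 0, "dy": 0, "dz": 0, "rx": 0, "ry": 0, "rz": 0},
  {"dx": 0, "dy": 0, "dz": 0, "rx": 0, "ry": 0, "rz": 0},
  {"dx": 0, "dy": 0, "dz": 0, "rx": 0, "ry": 0, "rz": 0},
  {"dx": 0, "dy": 0, "dz": 0, "rx": 0, "ry": 0, "rz": 0},
  {"dx": 0, "dy": 0, "dz": 0, "rx": 0, "ry": 0, "rz": 0},
  {"dx": 0, "dy": 0, "dz": 0, "rx": 0, "ry": 0, "rz": 0},
  {"dx": 0, "dy": 0, "dz": 0, "rx": 0, "ry": 0, "rz": 0},
])

```text
t: 35.45
tcp_pos: [0.5061, 0.1033, 0.0587]
tool_rot: [0.997, 0.08, -0.008, -0.001]
force: [-10.7, 0.5, 1.4]
finger_gap: 0.149
gripper_force: 58.5
```

move_arm([
  {"dx": 0.02, "dy": 0.003, "dz": 0, "rx": 0, "ry": 0, "rz": 0},
  {"dx": 0.02, "dy": 0.003, "dz": 0, "rx": 0, "ry": 0, "rz": 0},
  {"dx": 0, "dy": 0, "dz": 0, "rx": 0, "ry": 0, "rz": 0},
  {"dx": 0, "dy": 0, "dz": 0, "rx": 0, "ry": 0, "rz": 0},
  {"dx": 0, "dy": 0, "dz": 0, "rx": 0, "ry": 0, "rz": 0},
  {"dx": 0, "dy": 0, "dz": 0, "rx": 0, "ry": 0, "rz": 0},
  {"dx": 0, "dy": 0, "dz": 0, "rx": 0, "ry": 0, "rz": 0},
  {"dx": 0, "dy": 0, "dz": 0, "rx": 0, "ry": 0, "rz": 0},
  {"dx": 0, "dy": 0, "dz": 0, "rx": 0, "ry": 0, "rz": 0},
  {"dx": 0, "dy": 0, "dz": 0, "rx": 0, "ry": 0, "rz": 0},
])

```text
t: 36.7
tcp_pos: [0.5071, 0.1035, 0.0587]
tool_rot: [0.997, 0.08, -0.008, -0.001]
force: [-10.6, -0.3, 2.6]
finger_gap: 0.153
gripper_force: 58.5
```

move_arm([
  {"dx": 0.02, "dy": 0.003, "dz": 0, "rx": 0, "ry": 0, "rz": 0},
  {"dx": 0.02, "dy": 0.003, "dz": 0, "rx": 0, "ry": 0, "rz": 0},
  {"dx": 0, "dy": 0, "dz": 0, "rx": 0, "ry": 0, "rz": 0},
  {"dx": 0, "dy": 0, "dz": 0, "rx": 0, "ry": 0, "rz": 0},
  {"dx": 0, "dy": 0, "dz": 0, "rx": 0, "ry": 0, "rz": 0},
  {"dx": 0, "dy": 0, "dz": 0, "rx": 0, "ry": 0, "rz": 0},
  {"dx": 0, "dy": 0, "dz": 0, "rx": 0, "ry": 0, "rz": 0},
  {"dx": 0, "dy": 0, "dz": 0, "rx": 0, "ry": 0, "rz": 0},
  {"dx": 0, "dy": 0, "dz": 0, "rx": 0, "ry": 0, "rz": 0},
  {"dx": 0, "dy": 0, "dz": 0, "rx": 0, "ry": 0, "rz": 0},
])

```text
t: 37.95
tcp_pos: [0.5081, 0.1036, 0.0587]
tool_rot: [0.997, 0.08, -0.008, -0.001]
force: [-10.5, 0.5, 1.7]
finger_gap: 0.153
gripper_force: 58.5
```

move_arm([
  {"dx": 0.02, "dy": 0.003, "dz": 0, "rx": 0, "ry": 0, "rz": 0},
  {"dx": 0.02, "dy": 0.003, "dz": 0, "rx": 0, "ry": 0, "rz": 0},
  {"dx": 0, "dy": 0, "dz": 0, "rx": 0, "ry": 0, "rz": 0},
  {"dx": 0, "dy": 0, "dz": 0, "rx": 0, "ry": 0, "rz": 0},
  {"dx": 0, "dy": 0, "dz": 0, "rx": 0, "ry": 0, "rz": 0},
  {"dx": 0, "dy": 0, "dz": 0, "rx": 0, "ry": 0, "rz": 0},
  {"dx": 0, "dy": 0, "dz": 0, "rx": 0, "ry": 0, "rz": 0},
  {"dx": 0, "dy": 0, "dz": 0, "rx": 0, "ry": 0, "rz": 0},
  {"dx": 0, "dy": 0, "dz": 0, "rx": 0, "ry": 0, "rz": 0},
  {"dx": 0, "dy": 0, "dz": 0, "rx": 0, "ry": 0, "rz": 0},
])

```text
t: 39.2
tcp_pos: [0.5085, 0.1037, 0.0587]
tool_rot: [0.997, 0.08, -0.009, -0.001]
force: [-12.1, -0.3, 2.0]
finger_gap: 0.154
gripper_force: 58.8
```

```bash
python3 - <<'E'
from h import *
im=cams.snapshot("top");cv2.imwrite("pics/top6.png",im[:,:,::-1])
# brightness along the pin axis line (z of top of shank) in cradle x mm
g=im.astype(float).mean(2);p=np.array([.601,.1187,.05]);u=np.array([np.cos(.159),np.sin(.159),0])
K=np.arange(.056,.092,.002);P=np.array([proj("top",p+k*u) for k in K])
print((K*1000).astype(int));print(map_coordinates(g,P.T[::-1],order=1).astype(int))
E
```

```text
[56 58 60 62 64 66 68 70 72 74 76 78 80 82 84 86 88 90]
[112 113 115 116 117 117 114 112 111 112 111 111 112 110 105  95  66  46]
```

Contact: the step stalled, the force rose, and the picture's profile shows no gap. A little more, up to about +5 N.

move_arm([
  {"dx": 0.015, "dy": 0.002, "dz": 0, "rx": 0, "ry": 0, "rz": 0},
  {"dx": 0.015, "dy": 0.002, "dz": 0, "rx": 0, "ry": 0, "rz": 0},
  {"dx": 0, "dy": 0, "dz": 0, "rx": 0, "ry": 0, "rz": 0},
  {"dx": 0, "dy": 0, "dz": 0, "rx": 0, "ry": 0, "rz": 0},
  {"dx": 0, "dy": 0, "dz": 0, "rx": 0, "ry": 0, "rz": 0},
  {"dx": 0, "dy": 0, "dz": 0, "rx": 0, "ry": 0, "rz": 0},
  {"dx": 0, "dy": 0, "dz": 0, "rx": 0, "ry": 0, "rz": 0},
  {"dx": 0, "dy": 0, "dz": 0, "rx": 0, "ry": 0, "rz": 0},
  {"dx": 0, "dy": 0, "dz": 0, "rx": 0, "ry": 0, "rz": 0},
  {"dx": 0, "dy": 0, "dz": 0, "rx": 0, "ry": 0, "rz": 0},
])

```text
t: 40.5
tcp_pos: [0.5086, 0.1037, 0.0587]
tool_rot: [0.997, 0.08, -0.009, -0.001]
force: [-12.7, -1.2, 3.7]
finger_gap: 0.153
gripper_force: 58.8
```

move_arm([
  {"dx": 0.02, "dy": 0.003, "dz": 0, "rx": 0, "ry": 0, "rz": 0},
  {"dx": 0.02, "dy": 0.003, "dz": 0, "rx": 0, "ry": 0, "rz": 0},
  {"dx": 0, "dy": 0, "dz": 0, "rx": 0, "ry": 0, "rz": 0},
  {"dx": 0, "dy": 0, "dz": 0, "rx": 0, "ry": 0, "rz": 0},
  {"dx": 0, "dy": 0, "dz": 0, "rx": 0, "ry": 0, "rz": 0},
  {"dx": 0, "dy": 0, "dz": 0, "rx": 0, "ry": 0, "rz": 0},
  {"dx": 0, "dy": 0, "dz": 0, "rx": 0, "ry": 0, "rz": 0},
  {"dx": 0, "dy": 0, "dz": 0, "rx": 0, "ry": 0, "rz": 0},
  {"dx": 0, "dy": 0, "dz": 0, "rx": 0, "ry": 0, "rz": 0},
  {"dx": 0, "dy": 0, "dz": 0, "rx": 0, "ry": 0, "rz": 0},
])

```text
t: 41.75
tcp_pos: [0.5088, 0.1038, 0.0587]
tool_rot: [0.997, 0.08, -0.01, -0.001]
force: [-13.3, -1.2, 6.6]
finger_gap: 0.152
gripper_force: 58.9
```

move_arm([
  {"dx": 0.02, "dy": 0.003, "dz": 0.01, "rx": 0, "ry": 0, "rz": 0},
  {"dx": 0.02, "dy": 0.003, "dz": 0, "rx": 0, "ry": 0, "rz": 0},
  {"dx": 0.01, "dy": 0, "dz": 0, "rx": 0, "ry": 0, "rz": 0},
  {"dx": 0, "dy": 0, "dz": 0, "rx": 0, "ry": 0, "rz": 0},
  {"dx": 0, "dy": 0, "dz": 0, "rx": 0, "ry": 0, "rz": 0},
  {"dx": 0, "dy": 0, "dz": 0, "rx": 0, "ry": 0, "rz": 0},
  {"dx": 0, "dy": 0, "dz": 0, "rx": 0, "ry": 0, "rz": 0},
  {"dx": 0, "dy": 0, "dz": 0, "rx": 0, "ry": 0, "rz": 0},
  {"dx": 0, "dy": 0, "dz": 0, "rx": 0, "ry": 0, "rz": 0},
  {"dx": 0, "dy": 0, "dz": 0, "rx": 0, "ry": 0, "rz": 0},
])

```text
t: 43.0
tcp_pos: [0.509, 0.1038, 0.0587]
tool_rot: [0.997, 0.08, -0.011, -0.001]
force: [-14.1, -2.4, 4.7]
finger_gap: 0.15
gripper_force: 58.9
```

```bash
python3 - <<'E'
from station import sensors,cams
for i in range(4):
    cams.snapshot("top");s=sensors.sense();print(s["tcp_pos"],s["force"])
E
```

```text
[0.50902672 0.10380972 0.05866512] [-13.97486914  -1.43615594   4.7890627 ]
[0.50905654 0.10380247 0.05868515] [-14.14515015  -1.84462725   5.29823803]
[0.50902118 0.10379779 0.05867265] [-14.21821172  -0.87284244   4.54029333]
[0.50904767 0.10381786 0.0586791 ] [-15.18462342  -1.99904026   4.83521938]
```

move_arm([
  {"dx": 0.02, "dy": 0, "dz": 0.01, "rx": 0, "ry": 0, "rz": 0},
  {"dx": 0.02, "dy": 0, "dz": 0, "rx": 0, "ry": 0, "rz": 0},
  {"dx": 0.02, "dy": 0, "dz": 0, "rx": 0, "ry": 0, "rz": 0},
  {"dx": 0, "dy": 0, "dz": 0, "rx": 0, "ry": 0, "rz": 0},
  {"dx": 0, "dy": 0, "dz": 0, "rx": 0, "ry": 0, "rz": 0},
  {"dx": 0, "dy": 0, "dz": 0, "rx": 0, "ry": 0, "rz": 0},
  {"dx": 0, "dy": 0, "dz": 0, "rx": 0, "ry": 0, "rz": 0},
  {"dx": 0, "dy": 0, "dz": 0, "rx": 0, "ry": 0, "rz": 0},
  {"dx": 0, "dy": 0, "dz": 0, "rx": 0, "ry": 0, "rz": 0},
  {"dx": 0, "dy": 0, "dz": 0, "rx": 0, "ry": 0, "rz": 0},
])

```text
t: 44.45
tcp_pos: [0.5094, 0.1039, 0.0587]
tool_rot: [0.997, 0.08, -0.013, -0.001]
force: [-16.0, -2.2, 4.6]
finger_gap: 0.149
gripper_force: 58.9
```

```bash
python3 - <<'E'
from station import sensors,cams
for i in range(4):
    cams.snapshot("top");s=sensors.sense();print(s["tcp_pos"],s["force"])
E
```

```text
[0.50936093 0.10387395 0.0586849 ] [-15.8748764   -1.72234189   4.20717347]
[0.50933452 0.10387647 0.05866765] [-15.58190916  -2.15245923   4.74063887]
[0.50934129 0.10386883 0.05866925] [-16.27404025  -2.09232552   4.2150878 ]
[0.50937287 0.10386323 0.05869316] [-16.39326245  -1.82138548   5.27144691]
```

Axial force is about 16.1 N against about 10.3 N while sliding, so roughly 5.8 N is on the tip. I'll relax the arm's own wind-up before letting go.

move_arm([
  {"dx": -0.04, "dy": -0.006, "dz": 0, "rx": 0, "ry": 0, "rz": 0},
  {"dx": -0.04, "dy": -0.01, "dz": 0, "rx": 0, "ry": 0, "rz": 0},
  {"dx": -0.04, "dy": -0.01, "dz": 0, "rx": 0, "ry": 0, "rz": 0},
  {"dx": -0.04, "dy": -0.006, "dz": 0, "rx": 0, "ry": 0, "rz": 0},
  {"dx": 0, "dy": 0, "dz": 0, "rx": 0, "ry": 0, "rz": 0},
  {"dx": 0, "dy": 0, "dz": 0, "rx": 0, "ry": 0, "rz": 0},
  {"dx": 0, "dy": 0, "dz": 0, "rx": 0, "ry": 0, "rz": 0},
  {"dx": 0, "dy": 0, "dz": 0, "rx": 0, "ry": 0, "rz": 0},
  {"dx": 0, "dy": 0, "dz": 0, "rx": 0, "ry": 0, "rz": 0},
  {"dx": 0, "dy": 0, "dz": 0, "rx": 0, "ry": 0, "rz": 0},
])

```text
t: 45.9
tcp_pos: [0.5095, 0.1038, 0.0587]
tool_rot: [0.997, 0.08, -0.008, -0.001]
force: [-8.4, 2.0, -0.8]
finger_gap: 0.151
gripper_force: 58.4
```

move_arm([
  {"dx": -0.04, "dy": -0.006, "dz": 0, "rx": 0, "ry": 0, "rz": 0},
  {"dx": -0.04, "dy": -0.006, "dz": 0, "rx": 0, "ry": 0, "rz": 0},
  {"dx": -0.02, "dy": -0.003, "dz": 0, "rx": 0, "ry": 0, "rz": 0},
  {"dx": 0, "dy": 0, "dz": 0, "rx": 0, "ry": 0, "rz": 0},
  {"dx": 0, "dy": 0, "dz": 0, "rx": 0, "ry": 0, "rz": 0},
  {"dx": 0, "dy": 0, "dz": 0, "rx": 0, "ry": 0, "rz": 0},
  {"dx": 0, "dy": 0, "dz": 0, "rx": 0, "ry": 0, "rz": 0},
  {"dx": 0, "dy": 0, "dz": 0, "rx": 0, "ry": 0, "rz": 0},
  {"dx": 0, "dy": 0, "dz": 0, "rx": 0, "ry": 0, "rz": 0},
  {"dx": 0, "dy": 0, "dz": 0, "rx": 0, "ry": 0, "rz": 0},
])

```text
t: 47.15
tcp_pos: [0.5096, 0.1038, 0.0587]
tool_rot: [0.997, 0.079, -0.006, -0.001]
force: [-4.0, 5.4, -5.8]
finger_gap: 0.151
gripper_force: 58.4
```

move_arm([
  {"dx": 0, "dy": 0, "dz": 0, "rx": 0, "ry": 0, "rz": 0},
  {"dx": 0, "dy": 0, "dz": 0, "rx": 0, "ry": 0, "rz": 0},
  {"dx": 0, "dy": 0, "dz": 0, "rx": 0, "ry": 0, "rz": 0},
  {"dx": 0, "dy": 0, "dz": 0, "rx": 0, "ry": 0, "rz": 0},
  {"dx": 0, "dy": 0, "dz": 0, "rx": 0, "ry": 0, "rz": 0},
  {"dx": 0, "dy": 0, "dz": 0, "rx": 0, "ry": 0, "rz": 0},
  {"dx": 0, "dy": 0, "dz": 0, "rx": 0, "ry": 0, "rz": 0},
  {"dx": 0, "dy": 0, "dz": 0, "rx": 0, "ry": 0, "rz": 0},
  {"dx": 0, "dy": 0, "dz": 0, "rx": 0, "ry": 0, "rz": 0},
  {"dx": 0, "dy": 0, "dz": 0, "rx": 0, "ry": 0, "rz": 0},
], claw=60)

```text
t: 48.4
tcp_pos: [0.515, 0.1026, 0.0608]
tool_rot: [0.997, 0.079, 0.0, -0.0]
force: [-0.7, 0.5, -0.0]
finger_gap: 0.6
gripper_force: 0.0
```

move_arm([
  {"dx": 0, "dy": 0, "dz": 0.3, "rx": 0, "ry": 0, "rz": 0},
  {"dx": 0, "dy": 0, "dz": 0.5, "rx": 0, "ry": 0, "rz": 0},
  {"dx": 0, "dy": 0, "dz": 0.8, "rx": 0, "ry": 0, "rz": 0},
  {"dx": 0, "dy": 0, "dz": 1, "rx": 0, "ry": 0, "rz": 0},
  {"dx": 0, "dy": 0, "dz": 1, "rx": 0, "ry": 0, "rz": 0},
  {"dx": -0.5, "dy": 0, "dz": 0.8, "rx": 0, "ry": 0, "rz": 0},
  {"dx": -0.8, "dy": 0, "dz": 0.2, "rx": 0, "ry": 0, "rz": 0},
  {"dx": -0.5, "dy": 0, "dz": 0, "rx": 0, "ry": 0, "rz": 0},
  {"dx": 0, "dy": 0, "dz": 0, "rx": 0, "ry": 0, "rz": 0},
  {"dx": 0, "dy": 0, "dz": 0, "rx": 0, "ry": 0, "rz": 0},
])

```text
t: 49.65
tcp_pos: [0.4707, 0.1025, 0.1758]
tool_rot: [0.997, 0.079, 0.0, 0.0]
force: [-0.5, -0.9, 0.3]
finger_gap: 0.604
gripper_force: 0.0
```

```bash
python3 - <<'E'
from h import *
im=cams.snapshot("scene")
s=sensors.sense();print(s["t"],s["tcp_pos"],s["force"],s["finger_gap"])
cv2.imwrite("pics/c7.png",cv2.convertScaleAbs(cv2.resize(im[120:280,300:460,::-1],None,fx=3.7,fy=3.7,interpolation=cv2.INTER_CUBIC),alpha=1.6))
E
```

```text
49.7 [0.47080935 0.10250564 0.17570569] [-0.00446406  0.46710146  0.89891792] 0.601066438652736
```

View pics/c7.png

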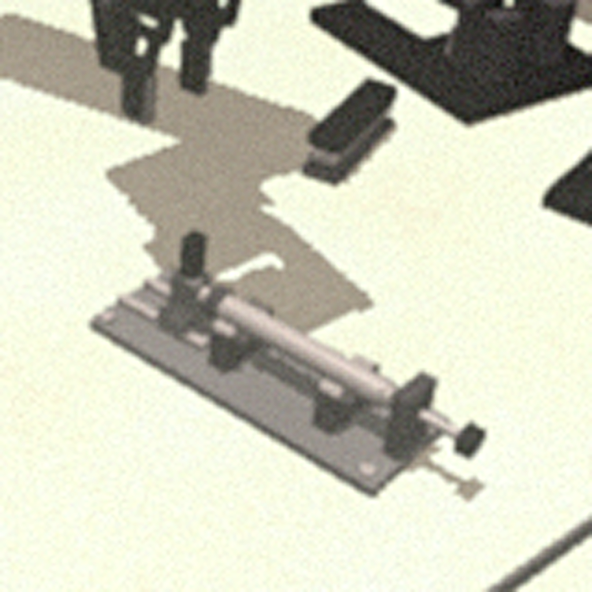

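The crop shows the pin seated in both V-blocks, its tip against the stop at about (395,400), the tailstock nose on its head at (210,293), and the gripper clear. Handing in.

```bash
python3 -c "
from station import order
print(order.sign_off())"
```

```text
the job is handed in; nothing more can be done
None
```

The job is handed in: the thick pin lies in both V-blocks with its cutting end against the back stop, the tailstock holds it with an estimated 6 N (from the wrist force, not measured at the tip), and the arm is clear at about 50 s.

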